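# Clear the threshold, then draw a sagging bolt and hold the gate ajar

### The arm

A 6-joint arm with a two-finger parallel gripper is mounted at the origin on a cart in front of the work surface, level with it; the furniture and walls round the work are solid. World frame = base frame: x ahead of the robot, y to its left, z up, the work surface at z = 0. Lengths are in m, angles in rad, forces in N, time in s.
With the tool pointing down it reaches from about 0.35 to 0.85 m from the base axis. Payload 8.1 kg.
Tool frame: the origin (TCP) lies at the very end of the fingers, on their centre line; the grasp point (between the pads) lies r.grip_depth behind it (r.grip_depth is the distance from the TCP to the grasp point, in m); x points along the fingers, z is the direction in which the jaws open and shut, and the axes are right-handed (so a half turn about x gives the same grasp; the last joint's range is limited). The gripper opens to 93 mm and grips with 3 to 60 N. Pads are 15 mm wide; open, the fingers measure 128 mm over their backs; the gripper's body (75 mm by 188 mm) begins 65 mm behind the grasp point.
Start: joints at [1.231, 0.13, 1.488, -0, 1.523, -0.085], TCP at [0.151, 0.581, 0.219] pointing down, gripper open.
Joint ranges: [-2.96, 2.96], [-0.89, 2.26], [0.02, 2.5], [-1.34, 4.48], [0, 2.73], [-2.66, 2.66]. Speed limits (rad/s): [2.39, 2.39, 2.79, 3.14, 3.14, 3.14].

### API

Orientations are given as [roll, pitch, yaw] about the fixed x, y, z axes, in that order (R = Rz(yaw) Ry(pitch) Rx(roll)).
In Python, from cell import r gives the robot as it stands. The module is installed in compiled form; this text tells all that it offers.
- The arm moves only by the tool step_arm, never from a script. Its argument "commands" is a list that holds one entry, the list of rows, each a list of 7 numbers: the shift along the tool's x, y, z as a fraction of full scale, then the turn, a rotation vector about the tool's x, y, z as a fraction of full scale, then the gripper command: -1 is shut, 1 is fully open, values between are in proportion. A call has 1 to 12 rows; each row shifts and turns the commanded pose from where the row before left it, along the tool's axes as they then stand; what a row does not reach is not made up. Full scale, the value 1, is 40 mm for a shift and 5 degrees for a turn. A row lasts 1/10 s, in which the tool goes at most 50 mm and 8.59 degrees, less where a joint would pass 70% of its speed; a pose out of reach is approached as far as the arm can. A call with a number of a shift or a turn outside -1 to 1 is refused whole. A call with a gripper value outside its range is refused whole. The fingers move at their own pace and stop on an object; the grip force is fixed at half the most. Time passes only in rows, so rows that do not move let the fingers close. It gives the time, the measured TCP pose, the force and the opening at its end, in the units of the state.
- r.state(): the state, without advancing time (a new reading comes with each control period).
- r.snapshot(name): name is "side" or "top" or "wrist"; returns (picture, depth): 384x512x3 uint8, red, green, blue; 384x512 float32, m along the optical axis (not along the pixel's ray), 0 where there is no reading.
- r.camera_info(name): a dict with "fov_y" (degrees; the focal length in pixels is half the picture's height over the tangent of half this angle, whatever the lens; pixels are square), "cx", "cy" (the principal point, pixels), "R" (3x3) and "t" (3): a world point X has camera coordinates R X + t. Camera axes: x right, y down, z forward; pixel columns grow to the right and rows downward; lengths in m; the calibration is good to about 2 mm. A picture is of the moment at which its call begins: read the wrist's pose just before it. camera_info takes no time and is no camera call; for the wrist camera it gives the pose at the moment of the call.
- r.hand_in(): hands the job in, once; it reports no verdict.
The state is a dict: "time_s": time; "joint_positions": joint angles; "qd": joint speeds; "tau": joint torques, N m; "eef_pos": TCP position; "orientation": TCP orientation; "force": force on the tool from outside, world axes, zero at the start; "ft_torque": the same for the moment, N m; "opening": finger opening in m.
Only numpy, scipy, OpenCV 4.12 (cv2) and the standard library are available. Lean on these libraries where they do the work, as an engineer would, in place of code of your own. Each camera call takes 0.05 s, during which the arm holds its last target.

### The job

Holding the wooden scraper block by its handle, sweep the three white chips off the grey board in front of the gated display pen and stand the scraper upright on the table, off the board. Then take the red ball knob, lift the sagging bolt over the bent-up sill of the brass keeper while drawing it out, pull the sprung gate towards the robot to about 30 degrees open (between 20 and 45) and finish still gripping the knob, holding the gate ajar. Push the chips only with the scraper, not with the fingers, and do not displace the blue jewellery box, the tape roll or the card terminal.

Things in the scene. Friction and masses are not known exactly. Their poses are not given: they have to be found in the camera images.
- pen: Gated display pen, fixed: grey board 10 mm thick, clear 90 mm fence behind a gate. Origin at table level in the gate's plane, mid-width; -x points out of the gate (to the robot), +y to its hinge. Board: x -15 to +95 mm, y -140 to +140 mm, and in front an apron, x -115 to -15, y -70 to +70, bare but for the chips. Gate at x = 0: rail top z = 98 mm, bolt guides up to 136 mm. Jewellery inside is fixed.
- board_front (a point): Middle of the apron's front edge, on its top face (z = 0.010). Keep clear of the fixed black display stands round it: one right of it, 295 mm high (world x 0.36 to 0.60, y -0.33 to -0.06), two on the left, 210 mm high (x 0.31 to 0.59, y over 0.34; and x over 0.61, y over 0.17).
- gate_hinge_axis (a point): Point on the gate's vertical hinge axis at the knob's resting height; pen frame x = 0, y = +120 mm, z = 160 mm.
- keeper (a point): Middle of the brass keeper's channel on the fixed stile; pen frame (0, -110, 106) mm. The channel is open at the top and has front and rear straps reaching up to z = 132 mm; on the gate side a sill is bent up to z = 106 mm.
- gate: Dark metal gate, 200 mm wide and 98 mm high, hinged on its left (pen +y) side. Origin on the hinge axis at table level.
- gate_hinge (a joint): Gate angle, rad: 0 closed, grows as the free end swings out to pen -x (towards the robot), up to 1.4. A spring shuts it: torque 0.35 N m/rad x (angle + 0.3), about 2.6 N at the knob at 30 degrees open.
- bolt: Steel barrel bolt, 0.12 kg, along pen y on top of the gate, turning with it: 10 mm rod whose nose has a 12 mm long tooth reaching 8 mm below it. Origin on the rod's axis under the knob. It has sunk in its slack guides, so the tooth hangs behind the keeper's sill and a straight pull is blocked. It slides with 0.6 N friction.
- bolt_knob (a point): Centre of the red ball knob, 24 mm diameter, on a 10 mm upright stem, 48 mm above the rod's axis; 160 mm above the table at rest. With the bolt home it is at pen (0, -18, 160) mm. Grip the ball from above in any direction; the guides, 27 mm from it to the keeper side and 70 mm to the hinge side, end at z = 136 mm.
- bolt_draw (a joint): Travel of the bolt along the gate, m: 0 home, grows towards the hinge (pen +y while the gate is shut), stop at 0.045. It starts 0 to 0.003 drawn. At 0.0035 the tooth meets the sill unless lifted; at 0.020 it is past the sill and out of the keeper, so the gate can swing.
- bolt_lift (a joint): Lift of the bolt in its guides, m: 0 sunk (gravity), stop at 0.014. At least 0.008 is needed to pass the sill.
- scraper: Scraper block: wooden bar 30 x 130 mm (x by y of its frame), 28 mm high, with a rubber foot, and an upright square handle 22 x 22 mm from there up to 128 mm. Origin at the middle of its underside, z up along the handle. About 0.25 kg. It stands on the table left of the board.
- scraper_grip (a point): Point on the scraper's handle, 105 mm above its underside, on the handle's axis: where to grip.
- chip0_c (a point): Centre of a loose white chip, 16 x 12 x 8 mm, 10 g, lying flat on the board in front of the gate.
- chip1_c (a point): Centre of a loose white chip, 16 x 12 x 8 mm, 10 g, lying flat on the board in front of the gate.
- chip2_c (a point): Centre of a loose white chip, 16 x 12 x 8 mm, 10 g, lying flat on the board in front of the gate.
- blue_ring_box: Blue jewellery box 55 x 52 x 45 mm, a bystander; origin under its centre.
- tape_roll: Roll of brown tape, 93 mm across, 48 mm high, a bystander; origin under its centre.
- terminal: Dark card terminal 164 x 67 x 50 mm, a bystander; origin under its centre.

How it is judged:
On the way, in this order (a step that is already met when the one before it is completed fails the run):
1. all three chips are off the board, the scraper is in the gripper and the gate is still shut and bolted (height (world z) of each of chip0_c, chip1_c, chip2_c below 0.0115 m and contact force between the fingers and scraper above 0.5 N and value of joint gate_hinge below 0.05 rad and value of joint bolt_draw below 0.015 m), for 0.1 s.
2. the scraper stands upright on the table, off the board, let go (height (world z) of scraper below 0.006 m and angle between scraper's own z axis and vertical below 0.15 rad and contact force between the fingers and scraper below 0.1 N and linear speed of scraper below 0.02 m/s), for 0.2 s.
3. the bolt, gripped, is drawn out of the keeper with the gate still nearly shut (value of joint bolt_draw above 0.02 m and value of joint gate_hinge below 0.35 rad and contact force between the fingers and bolt above 0.5 N), for 0.05 s.
At the end, for the whole second after the job is handed in: The gripper still holds the bolt knob (over 1 N), bolt drawn at least 15 mm, gate steady between 0.35 and 0.785 rad open and not propped by the scraper; all chips off the board (centres below 11.5 mm); the scraper stands upright (within 0.15 rad) on the table off the board, at rest and let go (all of step 2 and value of joint gate_hinge between 0.35 and 0.785 rad and velocity of joint gate_hinge between -0.05 and 0.05 rad/s and value of joint bolt_draw above 0.015 m and contact force between the fingers and bolt above 1 N and contact force between scraper and gate below 0.1 N and height (world z) of each of chip0_c, chip1_c, chip2_c below 0.0115 m); the arm keeps its last pose, push and grip.
It fails at once if the bolt's tooth is forced through the keeper's sill instead of lifted over it (value of joint bolt_draw between 0.007 and 0.016 m and value of joint bolt_lift below 0.005 m).
It fails at once if the fingers touch a chip (contact force between the fingers and chip0 above 0.5 N or contact force between the fingers and chip1 above 0.5 N or contact force between the fingers and chip2 above 0.5 N).
It fails at once if the blue jewellery box is displaced by more than 20 mm (distance of blue_ring_box from where it was at the start of the episode above 0.02 m).
It fails at once if the roll of brown tape is displaced by more than 20 mm (distance of tape_roll from where it was at the start of the episode above 0.02 m).
It fails at once if the card terminal is displaced by more than 20 mm (distance of terminal from where it was at the start of the episode above 0.02 m).
It also fails if it takes over 59 s, if anything falls off the work surface, if the arm or the gripper's body presses on something with over 40 N, if the wrist force passes 120 N, or if a joint passes its speed limit or range.

## Working session

There is one attempt and no reset: what is moved stays moved. The work goes in short steps, Python scripts to look and compute and a tool call to move; the robot and the scene stay as the last step left them, time stands still between calls to the robot, and variables do not carry over. Pictures are saved under pics/ and viewed, and the job is handed in when it is done.

Besides the shell and the picture viewer there is one more tool, called after ">>>" as name([rows], argument=value, ...), one row to a line, values as JSON. step_arm: Moves the arm, as the interface text tells. Its arguments: {"type":"object","properties":{"commands":{"type":"array"}},"required":["commands"]}

```bash
mkdir -p pics; ls; python3 - <<'E'
from cell import r
import cv2,numpy as np
print(r.state()); print(r.grip_depth)
for n in ["side","top"]:
    p,d=r.snapshot(n); cv2.imwrite(f"pics/{n}0.png",p[:,:,::-1]); np.savez(f"{n}0.npz",p=p,d=d,**r.camera_info(n)); print(n,r.camera_info(n))
E
```

```text
pics
{'time_s': 0.0, 'joint_positions': array([ 1.23060958e+00,  1.31133986e-01,  1.48926374e+00,  2.67802399e-05,
        1.52297884e+00, -8.54358368e-02]), 'qd': array([-5.63468685e-05, -2.12340464e-03, -8.79766279e-04,  7.33304727e-04,
        1.82213845e-03,  8.35347293e-04]), 'tau': array([-1.25921179e-03, -5.59842932e+01, -4.91752660e+01,  7.68038048e-02,
        3.54190345e-02, -1.34828383e-04]), 'eef_pos': array([0.15100654, 0.58011445, 0.2176122 ]), 'orientation': array([ 3.04116432,  1.56901221, -1.92597688]), 'force': array([-0.34774184, -0.25775713,  0.9124849 ]), 'ft_torque': array([ 0.02851107, -0.00621031, -0.01503191]), 'opening': 0.09302395174884848}
0.0188
side {'fov_y': 46.44773548072634, 'cx': 249.84299986762963, 'cy': 185.77012434753294, 'R': array([[-0.06275936,  0.99772427, -0.02464838],
       [ 0.53932005,  0.01312335, -0.84199861],
       [-0.83975898, -0.06613666, -0.53891632]]), 't': array([-0.0208163 , -0.1938567 ,  1.68523576])}
top {'fov_y': 45.852348060620244, 'cx': 246.15396397682957, 'cy': 194.20309370168633, 'R': array([[ 0.18291708, -0.98309987,  0.00748249],
       [-0.95963192, -0.18019426, -0.21595509],
       [ 0.21365372,  0.03232143, -0.97637463]]), 't': array([-0.03308978,  0.51483425,  1.08094597])}
```

View pics/side0.png

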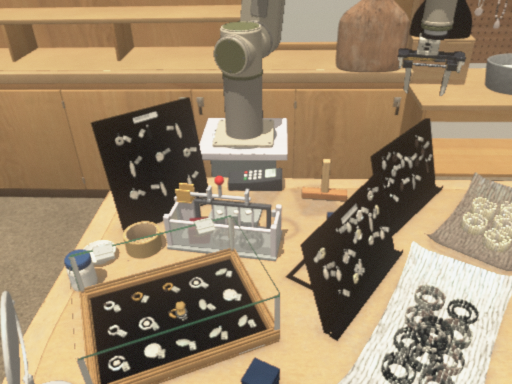

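View pics/top0.png

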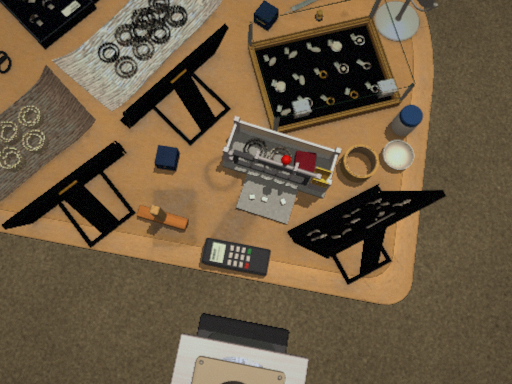

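The top view shows the pen, with the red knob at about (286,159). The chips are at about (253,198), (264,202) and (283,202), the scraper is at (162,217) and the terminal at (235,257). I'll zoom in and measure.

```bash
cat > h.py <<'E'
import numpy as np,cv2
def load(f):
    z=np.load(f); d=z['d']; f_=d.shape[0]/2/np.tan(np.radians(float(z['fov_y']))/2)
    v,u=np.mgrid[:d.shape[0],:d.shape[1]]
    c=np.stack([(u-z['cx'])/f_*d,(v-z['cy'])/f_*d,d],-1)
    W=(c-z['t'])@z['R']
    W[d==0]=np.nan
    return z['p'],W,z,f_
def proj(X,z,f_):
    c=np.asarray(X)@z['R'].T+z['t']
    return np.stack([c[...,0]/c[...,2]*f_+z['cx'],c[...,1]/c[...,2]*f_+z['cy']],-1)
E
python3 - <<'E'
from h import *
p,W,z,f=load('top0.npz')
cv2.imwrite('pics/t1.png',cv2.resize(p[100:280,130:350],None,fx=3.3,fy=3.3,interpolation=cv2.INTER_CUBIC)[:,:,::-1])
i=p.astype(int)
def rep(n,m):
    l,nn,st,ce=cv2.connectedComponentsWithStats(m.astype(np.uint8))[:4]
    for k in range(1,l):
        if st[k,4]>6:
            q=W[nn==k]; print(n,st[k],ce[k].round(1),np.nanmedian(q,0).round(4),np.nanmin(q,0).round(3),np.nanmax(q,0).round(3))
box=np.zeros(i.shape[:2],bool); box[100:280,130:350]=1
rep('red',box&(i[...,0]>150)&(i[...,1]<70)&(i[...,2]<80))
rep('white',box&(i.min(-1)>190)&(W[...,2]<.05))
rep('ap',box&(abs(W[...,2]-.010)<.004)&(abs(i[...,0]-i[...,2])<25)&(i[...,0]>90))
rep('scr',box&(W[...,2]>.015)&(np.mgrid[:384,:512][1]<192)&(np.mgrid[:384,:512][0]>195)&(i[...,0]>i[...,2]+50))
rep('hand',box&(W[...,2]>.1)&(np.mgrid[:384,:512][1]<192)&(np.mgrid[:384,:512][0]>195)&(i[...,0]>i[...,2]+50))
rep('high',box&(W[...,2]>.09)&(np.mgrid[:384,:512][1]>210))
E
```

```text
red [282 155   9   8  52] [286.1 158.6] [ 0.586  -0.0164  0.1708] [ 0.577 -0.026  0.164] [ 0.596 -0.007  0.176]
red [245 263   3   5  11] [246.2 265.5] [0.3387 0.0299 0.0381] [0.335 0.027 0.037] [0.345 0.032 0.041]
white [250 195   4   3  11] [251.6 196.1] [0.5179 0.0481 0.0188] [0.515 0.045 0.015] [0.522 0.053 0.02 ]
white [262 197   5   3  10] [264.2 198.1] [0.5191 0.0159 0.0188] [0.516 0.011 0.015] [0.522 0.021 0.021]
white [281 199   4   4  12] [282.8 200.6] [ 0.5211 -0.0328  0.0203] [ 0.518 -0.036  0.016] [ 0.525 -0.028  0.021]
ap [231 141  14  12  95] [237.9 146. ] [0.6483 0.1094 0.0107] [0.629 0.093 0.006] [0.661 0.125 0.014]
ap [246 145   3   7  13] [246.8 147.9] [0.6469 0.0854 0.0113] [0.638 0.083 0.007] [0.656 0.088 0.013]
ap [249 146  13  10  63] [253.5 150. ] [0.6448 0.0666 0.0108] [0.63  0.047 0.006] [0.656 0.079 0.014]
ap [261 149   5   8  16] [263. 153.] [0.6413 0.0403 0.0104] [0.631 0.035 0.006] [0.652 0.044 0.012]
ap [266 150   5   9  18] [267.6 154.1] [0.6388 0.0273 0.0106] [0.629 0.023 0.008] [0.653 0.031 0.014]
ap [270 154   3   6  12] [270.9 156.3] [0.636  0.0179
[... 1729 characters left out ...]
] [ 0.67  -0.04   0.094]
high [309 142   4   3   7] [310.6 143. ] [ 0.6627 -0.0737  0.0904] [ 0.66  -0.077  0.09 ] [ 0.666 -0.069  0.092]
high [223 146   7   8  40] [225.9 149.6] [0.604  0.1298 0.1001] [0.597 0.123 0.091] [0.612 0.137 0.105]
high [333 147   9  11  50] [337.2 151.3] [ 0.6517 -0.1401  0.0998] [ 0.638 -0.149  0.09 ] [ 0.661 -0.13   0.105]
high [ 233  150  101   38 1020] [290.2 167.8] [ 0.5839 -0.0335  0.1144] [ 0.554 -0.138  0.09 ] [0.609 0.112 0.176]
high [ 300  215   50   44 1136] [329.9 240.2] [ 0.4116 -0.1358  0.204 ] [ 0.367 -0.192  0.09 ] [ 0.498 -0.085  0.299]
high [308 233   4   3   9] [309.7 233.9] [ 0.4368 -0.1058  0.0912] [ 0.433 -0.108  0.09 ] [ 0.439 -0.102  0.099]
```

View pics/t1.png

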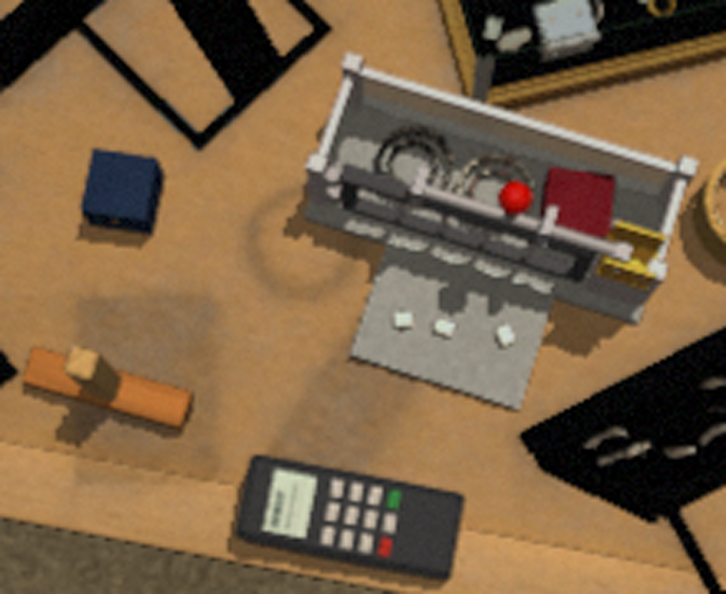

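```bash
python3 - <<'E'
from h import *
from scipy.optimize import least_squares
p,W,z,f=load('top0.npz'); i=p.astype(int)
print('cam',-(z['R'].T@z['t']))
# intersect ray with plane z=h
def ray(uv,h):
    uv=np.atleast_2d(uv); c=np.c_[(uv[:,0]-z['cx'])/f,(uv[:,1]-z['cy'])/f,np.ones(len(uv))]
    d=c@z['R']; C=-(z['R'].T@z['t']); s=(h-C[2])/d[:,2]; return C+s[:,None]*d
v,u=np.mgrid[:384,:512]
m=(v>180)&(v<226)&(u>232)&(u<300)&(abs(i[...,0]-i[...,2])<25)&(i[...,0]>90)&(abs(W[...,2]-.012)<.012)
m=cv2.morphologyEx(m.astype(np.uint8),cv2.MORPH_CLOSE,np.ones((3,3)))
n,l,st,ce=cv2.connectedComponentsWithStats(m); k=1+np.argmax(st[1:,4]); m=(l==k)
c=max(cv2.findContours(m.astype(np.uint8),0,1)[0],key=len)[:,0].astype(float)
P=ray(c,.010)[:,:2]
print('rect',cv2.minAreaRect(P.astype(np.float32)))
# chips
for uvb in [(250,194),(262,196),(280,198)]:
    w=i[uvb[1]-2:uvb[1]+8,uvb[0]-3:uvb[0]+9].min(-1); mm=w>150
    yy,xx=np.nonzero(mm); q=ray([[xx.mean()+uvb[0]-3,yy.mean()+uvb[1]-2]],.016)[0]; print('chip',mm.sum(),q)
# scraper bar
m=(v>195)&(v<235)&(u>130)&(u<195)&(W[...,2]>.022)&(W[...,2]<.036)
r1=W[m][:,:2]; r1=r1[(abs(r1-np.median(r1,0))<.09).all(1)]
print('bar',cv2.minAreaRect(r1.astype(np.float32)),m.sum())
m=(v>195)&(v<235)&(u>130)&(u<175)&(W[...,2]>.118); q=W[m]; print('handle',q.mean(0),cv2.minAreaRect(q[:,:2].astype(np.float32)))
# stand left
m=(W[...,2]>.14)&(W[...,1]>.3)&(W[...,0]<.62); q=W[m]
for x0 in np.arange(.3,.6,.02):
    s=q[abs(q[:,0]-x0)<.01]
    if len(s): print(round(x0,2),s[:,1].min().round(3),'zmax',s[:,2].max().round(3))
# knob
m=(v>150)&(v<170)&(u>278)&(u<296)&(i[...,0]>150)&(i[...,1]<80); q=W[m]
sol=least_squares(lambda c:np.linalg.norm(q-c,axis=1)-.012,[.586,-.0164,.16],loss='soft_l1',f_scale=.002);print('knob',sol.x,q.shape)
yy,xx=np.nonzero(m); print(ray([[xx.mean(),yy.mean()]],.161))
# posts
for (a,b,cc,d) in [(220,145,232,156),(230,112,242,126),(330,144,345,160),(300,100,345,110)]:
    m=(u>=a)&(u<=cc)&(v>=b)&(v<=d)&(W[...,2]>.085)&(W[...,2]<.11); print('post',np.nanmedian(W[m],0),m.sum())
# terminal, box
m=(W[...,2]>.03)&(W[...,2]<.06)&(u>195)&(u<275)&(v>235)&(v<280); print('term',cv2.minAreaRect(W[m][:,:2].astype(np.float32)))
m=(W[...,2]>.03)&(W[...,2]<.06)&(u>145)&(u<185)&(v>140)&(v<175); print('box',cv2.minAreaRect(W[m][:,:2].astype(np.float32)))
E
```

```text
cam [0.26915594 0.0253019  1.16683689]
rect ((0.5148189067840576, 0.010924570262432098), (0.13901261985301971, 0.08131714910268784), 82.60025787353516)
chip 24 [0.51872485 0.04777053 0.016     ]
chip 22 [0.5184077  0.01467155 0.016     ]
chip 22 [ 0.52179969 -0.03340205  0.016     ]
bar ((0.4213135838508606, 0.2623938024044037), (0.13012969493865967, 0.030237922444939613), 84.5139389038086) 453
handle [0.42068455 0.26154453 0.12762075] ((0.42110148072242737, 0.26267266273498535), (0.02255506068468094, 0.02226962521672249), 80.87532043457031)
0.32 0.53 zmax 0.212
0.34 0.513 zmax 0.212
0.36 0.497 zmax 0.213
0.38 0.478 zmax 0.212
0.4 0.45 zmax 0.211
0.42 0.435 zmax 0.213
0.44 0.426 zmax 0.212
0.46 0.412 zmax 0.214
0.48 0.396 zmax 0.214
0.5 0.379 zmax 0.213
0.52 0.362 zmax 0.213
0.54 0.354 zmax 0.211
0.56 0.369 zmax 0.158
knob [ 0.58534163 -0.01700698  0.16135366] (52, 3)
[[ 0.58915557 -0.01675309  0.161     ]]
post [0.60400802 0.129021   0.09854218] 54
post [0.68449143 0.11857171 0.09733499] 60
post [ 0.65069716 -0.13917703  0.09209086] 80
post [nan nan nan] 0
term ((0.3572925627231598, 0.058135755360126495), (0.16379842162132263, 0.0666017085313797), 89.79226684570312)
box ((0.5760531425476074, 0.2838476002216339), (0.05362611636519432, 0.05268397927284241), 1.153826117515564)
  return np.nanmean(a, axis, out=out, keepdims=keepdims)
```

```bash
cat > t.py <<'E'
import numpy as np
from scipy.spatial.transform import Rotation as Ro
from cell import r
def plan(pos,jawyaw,grasp=True,show=True):
    """pos: grasp-point target (or TCP); tool down, jaw axis z at angle jawyaw"""
    s=r.state(); R=Ro.from_euler('xyz',s['orientation']); M=R.as_matrix()
    best=None
    for a in (jawyaw,jawyaw+np.pi):
        z=np.array([np.cos(a),np.sin(a),0]);x=np.array([0,0,-1.]);y=np.cross(z,x)
        T=Ro.from_matrix(np.stack([x,y,z],1)); rv=(R.inv()*T).as_rotvec()
        if best is None or np.linalg.norm(rv)<np.linalg.norm(best[0]): best=(rv,T)
    rv,T=best
    g=np.array(pos,float)
    if grasp: g=g+np.array([0,0,-r.grip_depth])
    dw=g-s['eef_pos']
    print('t',s['time_s'],'tcp',s['eef_pos'].round(4),'dw',dw.round(4),'q',s['joint_positions'].round(2),'F',s['force'].round(1),'open',round(s['opening'],4))
    print('turn units(5deg)',(rv/np.radians(5)).round(2),'shift units now',(M.T@dw/.04).round(2),'shift after turn',(T.as_matrix().T@dw/.04).round(2))
    print('axes y',M[:,1].round(3),'z',M[:,2].round(3),'x',M[:,0].round(3))
E
python3 - <<'E'
from t import *
plan([.421,.262,.110+.09],np.radians(84.5))
E
```

```text
t 0.1 tcp [0.151  0.5801 0.2177] dw [ 0.27   -0.3181 -0.0365] q [ 1.23  0.13  1.49 -0.    1.52 -0.09] F [0.1 0.4 0.2] open 0.0929
turn units(5deg) [-1.82 -0.02 -0.  ] shift units now [ 0.92 -8.54 -5.99] shift after turn [ 0.91 -7.48 -7.27]
axes y [-0.968  0.252  0.   ] z [ 0.252  0.968 -0.002] x [-0.001 -0.002 -1.   ]
```

>>> step_arm([
  [[0, 0, 0, -0.91, 0, 0, 1], [-0.3, 0, 0, -0.91, 0, 0, 1], [0, -0.75, -0.73, 0, 0, 0, 1], [0, -0.75, -0.73, 0, 0, 0, 1], [0, -0.75, -0.73, 0, 0, 0, 1], [0, -0.75, -0.73, 0, 0, 0, 1], [0, -0.75, -0.73, 0, 0, 0, 1], [0, -0.75, -0.73, 0, 0, 0, 1], [0, -0.75, -0.73, 0, 0, 0, 1], [0, -0.75, -0.73, 0, 0, 0, 1], [0, -0.75, -0.73, 0, 0, 0, 1], [0, -0.75, -0.73, 0, 0, 0, 1]],
])

```text
time_s: 1.3
eef_pos: [0.4225, 0.2597, 0.2304]
orientation: [1.874, 1.57, -2.934]
force: [1.4, -0.3, 0.2]
opening: 0.0926
```

```bash
python3 - <<'E'
from t import *
plan([.421,.262,.110],np.radians(84.5))
import cv2
c=r.camera_info('wrist')
p,d=r.snapshot("wrist"); cv2.imwrite("pics/w1.png",p[:,:,::-1]); np.savez("w1.npz",p=p,d=d,**c)
from h import *
p,W,z,f=load('w1.npz')
m=(abs(W[...,2]-.028)<.006)&(abs(W[...,0]-.421)<.06)&(abs(W[...,1]-.262)<.09)
print(cv2.minAreaRect(W[m][:,:2].astype(np.float32)))
m=(abs(W[...,2]-.128)<.004)&(abs(W[...,0]-.421)<.04)&(abs(W[...,1]-.262)<.04)
print(cv2.minAreaRect(W[m][:,:2].astype(np.float32)),m.sum())
E
```

```text
t 1.3 tcp [0.4225 0.2597 0.2304] dw [-0.0015  0.0023 -0.1392] q [ 0.45 -0.16  1.75  0.    1.55 -1.03] F [ 1.4 -0.3  0.2] open 0.0926
turn units(5deg) [ 0. -0. -0.] shift units now [3.48 0.04 0.05] shift after turn [3.48 0.04 0.05]
axes y [-0.995  0.096  0.   ] z [ 0.096  0.995 -0.   ] x [-0. -0. -1.]
((0.42192453145980835, 0.26421281695365906), (0.12973058223724365, 0.030007485300302505), 84.38508605957031)
((0.4218592941761017, 0.26478996872901917), (0.021099047735333443, 0.02180630899965763), 84.35723876953125) 609
```

View pics/w1.png

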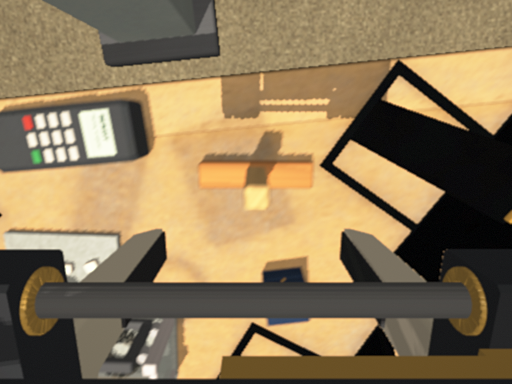

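The wrist view shows the handle top at about (257,197) and the bar at (257,174). It gives the scraper at (0.422, 0.2645) with its long axis at 84.4°, which agrees with the top view. I'll descend and grip.

>>> step_arm([
  [[0.7, 0, 0.11, 0, 0, 0, 1], [0.7, 0, 0, 0, 0, 0, 1], [0.7, 0, 0, 0, 0, 0, 1], [0.7, 0, 0, 0, 0, 0, 1], [0.68, 0, 0, 0, 0, 0, 1], [0, 0, 0, 0, 0, 0, -1], [0, 0, 0, 0, 0, 0, -1], [0, 0, 0, 0, 0, 0, -1], [0, 0, 0, 0, 0, 0, -1], [0, 0, 0, 0, 0, 0, -1], [0, 0, 0, 0, 0, 0, -1]],
])

```text
time_s: 2.45
eef_pos: [0.4228, 0.2659, 0.0923]
orientation: [-1.022, 1.569, 0.453]
force: [-0.4, 0.6, -0.3]
opening: 0.0496
```

```bash
python3 - <<'E'
from t import *
plan([.421,.262,.110],np.radians(84.5))
E
```

```text
t 2.45 tcp [0.4228 0.2659 0.0923] dw [-0.0018 -0.0039 -0.0011] q [ 0.46 -0.04  1.91 -0.    1.28 -1.02] F [-0.4  0.6 -0.3] open 0.0496
turn units(5deg) [0.   0.01 0.01] shift units now [ 0.03  0.03 -0.1 ] shift after turn [ 0.03  0.03 -0.1 ]
axes y [-0.995  0.096 -0.001] z [0.096 0.995 0.001] x [ 0.001  0.001 -1.   ]
```

>>> step_arm([
  [[0, 0, 0, 0, 0, 0, -1], [0, 0, 0, 0, 0, 0, -1], [0, 0, 0, 0, 0, 0, -1], [0, 0, 0, 0, 0, 0, -1], [0, 0, 0, 0, 0, 0, -1], [0, 0, 0, 0, 0, 0, -1]],
])

```text
time_s: 3.05
eef_pos: [0.4221, 0.2655, 0.0912]
orientation: [2.25, 1.57, -2.558]
force: [0.5, 0.4, -1.9]
opening: 0.0219
```

```bash
python3 - <<'E'
from t import *
c,s=np.cos(-.129),np.sin(-.129)
O=np.array([.5885,.0013]); X=np.array([c,s]); Y=np.array([-s,c])
w=O-.031*X+0.0*Y; print('start xy',w)
plan([w[0],w[1],.111+.013],-.129+np.pi/2)
E
```

```text
start xy [0.55775758 0.00528792]
t 3.05 tcp [0.4221 0.2655 0.0912] dw [ 0.1357 -0.2602  0.014 ] q [ 0.46 -0.04  1.91 -0.    1.28 -1.02] F [ 0.5  0.4 -1.9] open 0.0219
turn units(5deg) [ 0.38 -0.   -0.  ] shift units now [-0.35 -4.   -6.15] shift after turn [-0.35 -4.2  -6.01]
axes y [-0.995  0.096  0.   ] z [ 0.096  0.995 -0.   ] x [-0. -0. -1.]
```

>>> step_arm([
  [[-0.55, 0, 0, 0.38, 0, 0, -1], [-0.6, 0, 0, 0, 0, 0, -1], [-0.15, -0.4, -0.7, 0, 0, 0, -1], [0, -0.4, -0.7, 0, 0, 0, -1], [0, -0.4, -0.7, 0, 0, 0, -1], [0, -0.4, -0.7, 0, 0, 0, -1], [0, -0.4, -0.7, 0, 0, 0, -1], [0, -0.4, -0.7, 0, 0, 0, -1], [0, -0.4, -0.7, 0, 0, 0, -1], [0, -0.4, -0.7, 0, 0, 0, -1], [0, -0.28, -0.42, 0, 0, 0, -1], [0, 0, 0, 0, 0, 0, -1]],
])

```text
time_s: 4.25
eef_pos: [0.5299, 0.0066, 0.1432]
orientation: [-3.098, 1.57, -1.659]
force: [0.1, -0.2, -1.6]
opening: 0.0221
```

```bash
python3 - <<'E'
from t import *
import cv2
c,s=np.cos(-.129),np.sin(-.129)
O=np.array([.5885,.0013]); X=np.array([c,s]); Y=np.array([-s,c])
w=O-.031*X+0.0*Y
plan([w[0],w[1],.111+.013],-.129+np.pi/2)
for n in ['wrist','side','top']:
    ci=r.camera_info(n); p,d=r.snapshot(n); cv2.imwrite(f"pics/{n}2.png",p[:,:,::-1]); np.savez(f"{n}2.npz",p=p,d=d,**ci)
E
python3 - <<'E'
import cv2
p=cv2.imread('pics/side2.png'); cv2.imwrite('pics/side2z.png',cv2.resize(p[120:280,120:340],None,fx=3.4,fy=3.4))
E
```

```text
t 4.25 tcp [0.5299 0.0066 0.1432] dw [ 0.0278 -0.0013 -0.038 ] q [-0.08 -0.01  1.77 -0.    1.38 -1.52] F [ 0.1 -0.2 -1.6] open 0.0221
turn units(5deg) [-0.03 -0.01  0.  ] shift units now [ 0.95 -0.69  0.06] shift after turn [ 0.95 -0.69  0.06]
axes y [-0.991  0.132 -0.   ] z [ 0.132  0.991 -0.001] x [-0.    -0.001 -1.   ]
```

View pics/wrist2.png

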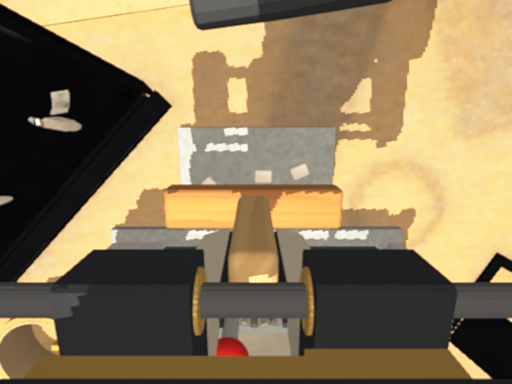

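View pics/side2z.png

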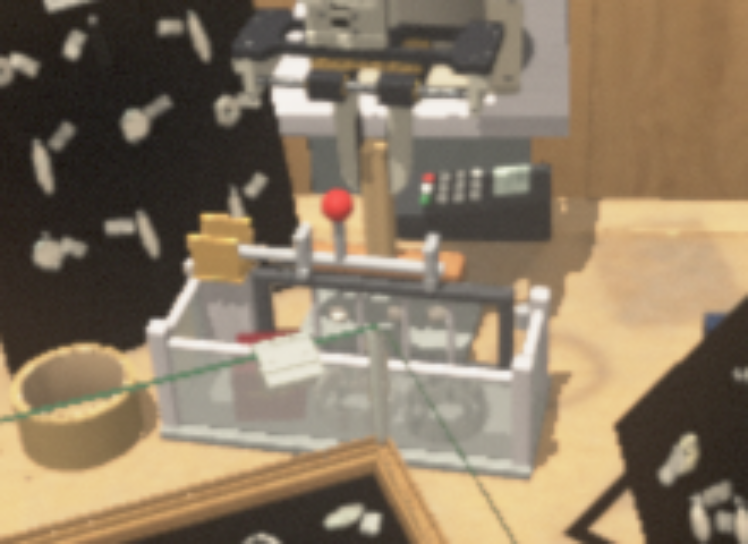

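View pics/top2.png

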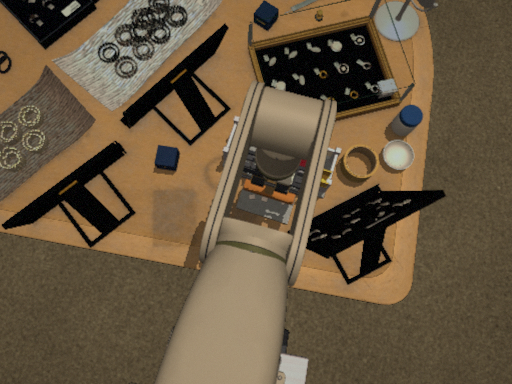

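The wrist view shows the scraper bar at rows 187-228 and the chips just beyond it at (209,181), (263,176) and (300,172). The knob is at (232,347). I'll measure the chips, apron and knob again.

```bash
python3 - <<'E'
from h import *
p,W,z,f=load('wrist2.npz'); i=p.astype(int)
c,s=np.cos(-.129),np.sin(-.129)
O=np.array([.5885,.0013]); X=np.array([c,s]); Y=np.array([-s,c])
def pen(q): q=np.asarray(q)[...,:2]-O; return np.stack([q@X,q@Y],-1)
v,u=np.mgrid[:384,:512]
for a in [(209,181),(263,176),(300,172)]:
    m=(abs(u-a[0])<12)&(abs(v-a[1])<12)&(W[...,2]>.0145)&(W[...,2]<.024); q=W[m]
    if m.sum(): print('chip',m.sum(),pen(q).min(0).round(4),pen(q).max(0).round(4),pen(q).mean(0).round(4),q[:,2].mean().round(4))
for uv in [(180,128),(335,128),(258,128),(258,124),(258,132),(182,170),(178,170)]: print(uv,W[uv[1],uv[0]].round(4),pen(W[uv[1],uv[0]]).round(4))
m=(abs(W[...,2]-.010)<.004)&(v>115)&(v<182)&(u>150)&(u<350); q=pen(W[m]); print('apron',np.percentile(q,[.5,1,99,99.5],axis=0).round(4), m.sum())
ed=[]
for uu in range(195,325,10):
    col=W[100:150,uu,2]; k=np.nonzero(col>.006)[0]
    if len(k): ed.append(pen(W[100+k[0],uu]))
print(np.array(ed).round(4))
m=(v>180)&(v<232)&(u>160)&(u<345)&(i[...,0]-i[...,2]>60)&(W[...,2]>.05); q=W[m]; print('bar z',np.percentile(q[:,2],[1,50,99]).round(4),'pen',np.percentile(pen(q),[1,99],axis=0).round(4))
m=(i[...,0]>150)&(i[...,1]<60)&(i[...,2]<60)&(v>330)&(abs(u-232)<25); q=W[m]; print('knob',m.sum(),np.nanmean(q,0).round(4),np.nanmin(q,0).round(4),np.nanmax(q,0).round(4))
p,W,z,f=load('side2.npz'); i=p.astype(int)
m=(i[...,0]>150)&(i[...,1]<70)&(i[...,2]<70)&(v>165)&(v<195)&(abs(u-219)<12); q=W[m]
from scipy.optimize import least_squares
print('knobside',m.sum(),least_squares(lambda c:np.linalg.norm(q-c,axis=1)-.012,[.586,-.0164,.16],loss='soft_l1',f_scale=.002).x)
E
```

```text
chip 74 [-0.0717 -0.0494] [-0.0652 -0.0352] [-0.0676 -0.0424] 0.0168
chip 225 [-0.0777 -0.0011] [-0.0659  0.0142] [-0.0718  0.0063] 0.0171
chip 236 [-0.0832  0.03  ] [-0.0677  0.047 ] [-0.076   0.0383] 0.0171
(180, 128) [ 0.4674 -0.0497  0.0095] [-0.1135 -0.0661]
(335, 128) [ 4.862e-01  8.790e-02 -1.000e-04] [-0.1126  0.0727]
(258, 128) [0.4764 0.0184 0.0103] [-0.1133  0.0026]
(258, 124) [0.4734 0.019  0.    ] [-0.1164  0.0027]
(258, 132) [0.4799 0.018  0.0099] [-0.1098  0.0026]
(182, 170) [ 0.5044 -0.0547  0.0099] [-0.0762 -0.0664]
(178, 170) [ 0.5054 -0.061  -0.0007] [-0.0744 -0.0724]
apron [[-0.1185 -0.0856]
 [-0.1143 -0.0689]
 [-0.0658  0.0689]
 [-0.0656  0.0695]] 8068
[[-0.1143 -0.0532]
 [-0.1143 -0.0441]
 [-0.1142 -0.0353]
 [-0.1143 -0.0264]
 [-0.1142 -0.0176]
 [-0.1142 -0.0089]
 [-0.1142 -0.    ]
 [-0.1141  0.0088]
 [-0.1141  0.0176]
 [-0.1141  0.0264]
 [-0.114   0.0354]
 [-0.114   0.0442]
 [-0.114   0.0528]]
bar z [0.0632 0.0774 0.1502] pen [[-0.0739 -0.0651]
 [-0.045   0.0605]]
knob 316 [ 0.5778 -0.0109  0.1632] [ 0.5749 -0.0177  0.1588] [ 0.5844 -0.0033  0.1676]
knobside 9 [ 0.58954769 -0.01655965  0.16927732]
```

>>> step_arm([
  [[0, -0.35, 0, 0, 0, 0, -1], [0, -0.35, 0, 0, 0, 0, -1], [0, 0, 0, 0, 0, 0, -1], [0.3, 0, 0, 0, 0, 0, -1], [0.3, 0, 0, 0, 0, 0, -1], [0.2, 0, 0, 0, 0, 0, -1], [0.14, 0, 0, 0, 0, 0, -1], [0, 0, 0, 0, 0, 0, -1], [0, 0, 0, 0, 0, 0, -1]],
])

```text
time_s: 5.3
eef_pos: [0.557, 0.0053, 0.1058]
orientation: [1.505, 1.571, 2.946]
force: [0.7, -0.1, -2.2]
opening: 0.0217
```

```bash
python3 - <<'E'
from t import *
import cv2
plan([.5577,.005,.111+.0125],-.129+np.pi/2)
for n in ['wrist']:
    ci=r.camera_info(n); p,d=r.snapshot(n); cv2.imwrite(f"pics/{n}3.png",p[:,:,::-1]); np.savez(f"{n}3.npz",p=p,d=d,**ci)
E
python3 - <<'E'
from h import *
p,W,z,f=load('wrist3.npz'); i=p.astype(int)
c,s=np.cos(-.129),np.sin(-.129)
O=np.array([.5885,.0013]); X=np.array([c,s]); Y=np.array([-s,c])
def pen(q): q=np.asarray(q)[...,:2]-O; return np.stack([q@X,q@Y],-1)
m=(abs(W[...,2]-.017)<.003)&(i.min(-1)>100); q=pen(W); m&=(q[...,0]<-.04)&(q[...,0]>-.1)&(abs(q[...,1])<.07)
n,l,st,ce=cv2.connectedComponentsWithStats(m.astype(np.uint8))
for k in range(1,n):
    if st[k,4]>20: print(ce[k],q[l==k].min(0).round(4),q[l==k].max(0).round(4))
E
```

```text
t 5.3 tcp [0.557  0.0053 0.1058] dw [ 0.0007 -0.0003 -0.0011] q [-0.08  0.1   1.73  0.    1.31 -1.52] F [ 0.7 -0.1 -2.2] open 0.0217
turn units(5deg) [-0.  0. -0.] shift units now [ 0.03 -0.02 -0.  ] shift after turn [ 0.03 -0.02 -0.  ]
axes y [-0.992  0.129  0.   ] z [0.129 0.992 0.   ] x [-0.  0. -1.]
[303.07033639 144.90825688] [-0.0831  0.03  ] [-0.0679  0.0468]
[260.94189602 150.4648318 ] [-0.0772 -0.0012] [-0.0655  0.0142]
[199.36677116 161.8338558 ] [-0.0712 -0.0496] [-0.054  -0.0322]
```

View pics/wrist3.png

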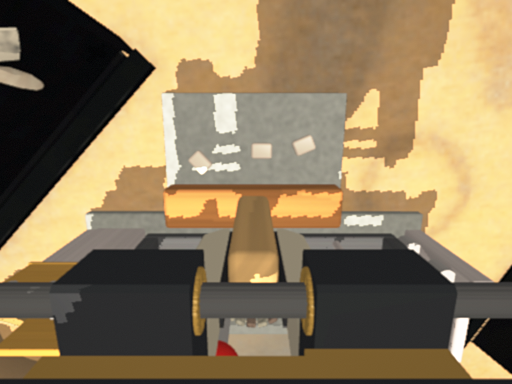

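All three chips lie clear in front of the bar, at (199,161), (261,150) and (303,145). Sweeping now.

>>> step_arm([
  [[0.03, 0.2, 0, 0, 0, 0, -1], [0, 0.25, 0, 0, 0, 0, -1], [0, 0.25, 0, 0, 0, 0, -1], [0, 0.25, 0, 0, 0, 0, -1], [0, 0.25, 0, 0, 0, 0, -1], [0, 0.25, 0, 0, 0, 0, -1], [0, 0.25, 0, 0, 0, 0, -1], [0, 0.25, 0, 0, 0, 0, -1], [0, 0.25, 0, 0, 0, 0, -1], [0, 0.25, 0, 0, 0, 0, -1], [0, 0, 0, 0, 0, 0, -1], [0, 0, 0, 0, 0, 0, -1]],
])

```text
time_s: 6.55
eef_pos: [0.4591, 0.018, 0.1041]
orientation: [1.654, 1.569, 3.096]
force: [0.6, -0.3, -1.3]
opening: 0.0215
```

```bash
python3 - <<'E'
from t import *
import cv2
plan([.5577,.005,.111+.0125],-.129+np.pi/2)
for n in ['wrist']:
    ci=r.camera_info(n); p,d=r.snapshot(n); cv2.imwrite(f"pics/{n}4.png",p[:,:,::-1]); np.savez(f"{n}4.npz",p=p,d=d,**ci)
E
```

```text
t 6.55 tcp [0.4591 0.018  0.1041] dw [ 0.0986 -0.013   0.0006] q [-0.07 -0.17  2.   -0.    1.31 -1.51] F [ 0.6 -0.3 -1.3] open 0.0215
turn units(5deg) [-0.   -0.   -0.02] shift units now [-0.02 -2.49 -0.  ] shift after turn [-0.02 -2.49 -0.  ]
axes y [-0.992  0.129  0.001] z [ 0.129  0.992 -0.   ] x [-0.001  0.    -1.   ]
```

View pics/wrist4.png

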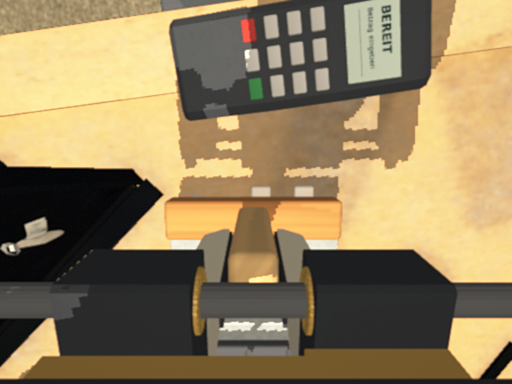

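Two chips are on the table just past the bar, at (261,190) and (304,190). The third is hidden, so I'll lift and move left to look.

>>> step_arm([
  [[-0.5, 0, 0, 0, 0, 0, -1], [-0.7, 0, 0, 0, 0, 0, -1], [-0.3, 0, 0.7, 0, 0, 0, -1], [0, 0, 0.8, 0, 0, 0, -1], [0, 0, 0.8, 0, 0, 0, -1], [0, 0, 0.8, 0, 0, 0, -1], [0, 0, 0, 0, 0, 0, -1]],
])

```text
time_s: 7.3
eef_pos: [0.4759, 0.144, 0.1643]
orientation: [0.699, 1.569, 2.143]
force: [-0.4, -0.1, -2.0]
opening: 0.022
```

```bash
python3 - <<'E'
from t import *
import cv2
plan([.4219,.2645,.112],np.radians(84.4))
for n in ['wrist','top']:
    ci=r.camera_info(n); p,d=r.snapshot(n); cv2.imwrite(f"pics/{n}5.png",p[:,:,::-1]); np.savez(f"{n}5.npz",p=p,d=d,**ci)
E
```

```text
t 7.3 tcp [0.4759 0.144  0.1643] dw [-0.054   0.1205 -0.0711] q [ 0.19 -0.12  1.84  0.    1.42 -1.26] F [-0.4 -0.1 -2. ] open 0.022
turn units(5deg) [-0.33  0.01 -0.01] shift units now [1.78 1.72 2.82] shift after turn [1.78 1.64 2.87]
axes y [-0.992  0.126  0.001] z [0.126 0.992 0.001] x [-0.001  0.001 -1.   ]
```

View pics/wrist5.png

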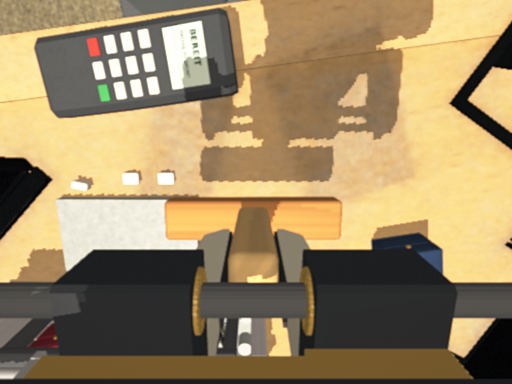

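View pics/top5.png

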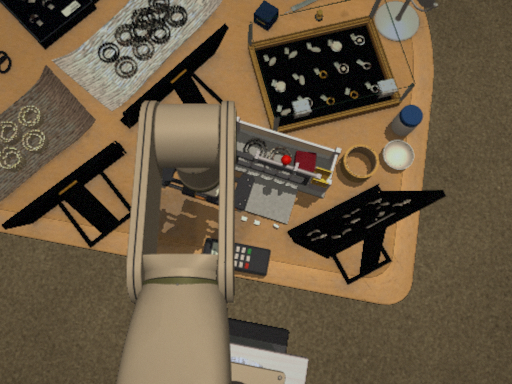

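```bash
python3 - <<'E'
from h import *
p,W,z,f=load('wrist5.npz')
for u,v in [(80,185),(131,179),(166,178)]: print(W[v-1:v+2,u-1:u+2].reshape(-1,3).mean(0).round(4))
E
```

```text
[ 0.4553 -0.0232  0.0116]
[0.4563 0.0259 0.0076]
[0.4597 0.0603 0.0075]
```

>>> step_arm([
  [[0, 0.55, 0.7, -0.33, 0, 0, -1], [0, 0.55, 0.7, 0, 0, 0, -1], [0, 0.55, 0.7, 0, 0, 0, -1], [0, 0, 0.77, 0, 0, 0, -1], [0.5, 0, 0, 0, 0, 0, -1], [0.5, 0, 0, 0, 0, 0, -1], [0.4, 0, 0, 0, 0, 0, -1], [0.2, 0, 0, 0, 0, 0, -1], [0.1, 0, 0, 0, 0, 0, -1], [0.1, 0, 0, 0, 0, 0, -1], [0, 0, 0, 0, 0, 0, -1]],
])

```text
time_s: 8.5
eef_pos: [0.4228, 0.262, 0.0928]
orientation: [-1.216, 1.571, 0.254]
force: [-0.3, -0.8, -2.2]
opening: 0.022
```

```bash
python3 - <<'E'
from t import *
plan([.4219,.2645,.110],np.radians(84.4))
E
```

```text
t 8.5 tcp [0.4228 0.262  0.0928] dw [-0.0009  0.0025 -0.0016] q [ 0.45 -0.05  1.91 -0.    1.28 -1.02] F [-0.3 -0.8 -2.2] open 0.022
turn units(5deg) [-0.03  0.    0.  ] shift units now [0.04 0.03 0.06] shift after turn [0.04 0.03 0.06]
axes y [-0.995  0.101 -0.   ] z [0.101 0.995 0.   ] x [ 0.  0. -1.]
```

>>> step_arm([
  [[0.04, 0, 0, 0, 0, 0, -1], [0.02, 0, 0, 0, 0, 0, -1], [0, 0, 0, 0, 0, 0, -1]],
])

```text
time_s: 8.8
eef_pos: [0.4232, 0.2625, 0.0912]
orientation: [-1.122, 1.569, 0.348]
force: [0.7, -0.9, 2.8]
opening: 0.0219
```

The force changed from -2.2 to +2.8 N, so the scraper is on the table. Releasing.

>>> step_arm([
  [[0, 0, 0, 0, 0, 0, 1], [0, 0, 0, 0, 0, 0, 1], [0, 0, 0, 0, 0, 0, 1], [0, 0, 0, 0, 0, 0, 1], [0, 0, 0, 0, 0, 0, 1], [0, 0, 0, 0, 0, 0, 1], [-0.7, 0, 0, 0, 0, 0, 1], [-0.8, 0, 0, 0, 0, 0, 1], [-0.8, 0, 0, 0, 0, 0, 1], [-0.8, 0, 0, 0, 0, 0, 1], [-0.8, 0, 0, 0, 0, 0, 1], [0, 0, 0, 0, 0, 0, 1]],
])

```text
time_s: 10.0
eef_pos: [0.4249, 0.2634, 0.2519]
orientation: [-1.017, 1.562, 0.454]
force: [-0.0, 0.2, 0.3]
opening: 0.0928
```

```bash
python3 - <<'E'
from t import *
import cv2
c,s=np.cos(-.129),np.sin(-.129)
for n in ['wrist']:
    ci=r.camera_info(n); p,d=r.snapshot(n); cv2.imwrite(f"pics/{n}6.png",p[:,:,::-1]); np.savez(f"{n}6.npz",p=p,d=d,**ci)
from h import *
p,W,z,f=load('wrist6.npz')
m=(abs(W[...,2]-.128)<.008)&(abs(W[...,0]-.421)<.04)&(abs(W[...,1]-.262)<.04)
print(cv2.minAreaRect(W[m][:,:2].astype(np.float32)),np.median(W[m][:,2]))
plan([.586,-.017,.160+.09],-.129+np.pi/2)
plan([.586,-.017,.160+.09],-.129)
E
```

```text
((0.4329381287097931, 0.26131001114845276), (0.021073373034596443, 0.02107057347893715), 83.6148910522461) 0.12682689348125442
t 10.05 tcp [0.424  0.263  0.2491] dw [ 0.162  -0.28   -0.0179] q [ 0.45 -0.16  1.72  0.    1.58 -1.02] F [-0.9 -1.3  0.1] open 0.093
turn units(5deg) [0.33 0.03 0.05] shift units now [ 0.45 -4.73 -6.56] shift after turn [ 0.45 -4.92 -6.42]
axes y [-0.995  0.1   -0.005] z [0.1   0.995 0.003] x [ 0.005  0.002 -1.   ]
t 10.05 tcp [0.424  0.263  0.2491] dw [ 0.162  -0.28   -0.0179] q [ 0.45 -0.16  1.72  0.    1.58 -1.02] F [-0.9 -1.3  0.1] open 0.093
turn units(5deg) [-1.767e+01 -1.000e-02  7.000e-02] shift units now [ 0.45 -4.73 -6.56] shift after turn [ 0.45  6.42 -4.92]
axes y [-0.995  0.1   -0.005] z [0.1   0.995 0.003] x [ 0.005  0.002 -1.   ]
```

View pics/wrist6.png

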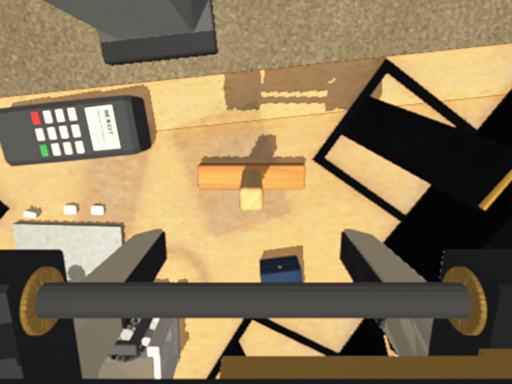

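```bash
python3 - <<'E'
from h import *
p,W,z,f=load('top0.npz')
m=(W[...,2]>.2)&(W[...,1]<-.03)&(W[...,0]<.65)&(W[...,0]>.3); q=W[m]
for x0 in np.arange(.36,.64,.02):
    s=q[abs(q[:,0]-x0)<.01]
    if len(s): print(round(x0,2),'ymax',s[:,1].max().round(3),'z',s[:,2].min().round(3),s[:,2].max().round(3))
m=(W[...,2]>.05)&(W[...,1]<-.03)&(W[...,0]<.56)&(W[...,0]>.3); q=W[m]
for x0 in np.arange(.36,.64,.02):
    s=q[abs(q[:,0]-x0)<.01]
    if len(s): k=s[:,1].argmax(); print(round(x0,2),'ymax>.05',s[k].round(3))
E
```

```text
0.36 ymax -0.119 z 0.268 0.294
0.38 ymax -0.103 z 0.2 0.299
0.4 ymax -0.101 z 0.2 0.298
0.42 ymax -0.132 z 0.201 0.297
0.44 ymax -0.156 z 0.2 0.297
0.46 ymax -0.181 z 0.2 0.297
0.48 ymax -0.207 z 0.2 0.297
0.5 ymax -0.242 z 0.201 0.297
0.52 ymax -0.256 z 0.202 0.299
0.54 ymax -0.283 z 0.2 0.297
0.56 ymax -0.309 z 0.201 0.231
0.36 ymax>.05 [ 0.369 -0.119  0.292]
0.38 ymax>.05 [ 0.389 -0.103  0.224]
0.4 ymax>.05 [ 0.409 -0.087  0.067]
0.42 ymax>.05 [ 0.421 -0.079  0.059]
0.44 ymax>.05 [ 0.43  -0.094  0.05 ]
0.46 ymax>.05 [ 0.451 -0.118  0.063]
0.48 ymax>.05 [ 0.473 -0.147  0.051]
0.5 ymax>.05 [ 0.493 -0.174  0.05 ]
0.52 ymax>.05 [ 0.513 -0.201  0.054]
0.54 ymax>.05 [ 0.534 -0.227  0.052]
0.56 ymax>.05 [ 0.559 -0.089  0.1  ]
```

>>> step_arm([
  [[0, -0.4, -0.5, 0.33, 0, 0, 1], [0, -0.6, -0.75, 0, 0, 0, 1], [0, -0.6, -0.75, 0, 0, 0, 1], [0, -0.6, -0.75, 0, 0, 0, 1], [0, -0.6, -0.75, 0, 0, 0, 1], [0, -0.6, -0.75, 0, 0, 0, 1], [0, -0.6, -0.75, 0, 0, 0, 1], [0, -0.6, -0.75, 0, 0, 0, 1], [0, -0.32, -0.67, 0, 0, 0, 1], [0, 0, 0, 0, 0, 0, 1], [0, 0, 0, 0, 0, 0, 1]],
])

```text
time_s: 11.15
eef_pos: [0.5846, -0.0176, 0.2445]
orientation: [1.453, 1.568, 2.893]
force: [0.4, 0.3, -0.6]
opening: 0.0931
```

```bash
python3 - <<'E'
from t import *
import cv2
plan([.586,-.017,.163],-.129+np.pi/2)
for n in ['wrist','side','top']:
    ci=r.camera_info(n); p,d=r.snapshot(n); cv2.imwrite(f"pics/{n}7.png",p[:,:,::-1]); np.savez(f"{n}7.npz",p=p,d=d,**ci)
from h import *
from scipy.optimize import least_squares
p,W,z,f=load('wrist7.npz'); i=p.astype(int)
m=(i[...,0]>130)&(i[...,1]<60)&(i[...,2]<60)&(W[...,2]>.14)&(W[...,2]<.18); q=W[m]
v,u=np.nonzero(m);print(m.sum(),u.mean(),v.mean())
if m.sum(): print('knob',least_squares(lambda c:np.linalg.norm(q-c,axis=1)-.012,[.586,-.0164,.16],loss='soft_l1',f_scale=.002).x)
p,W,z,f=load('side7.npz'); i=p.astype(int); 
cv2.imwrite('pics/side7z.png',cv2.resize(p[110:260,120:340],None,fx=3.4,fy=3.4)[:,:,::-1])
E
```

```text
t 11.15 tcp [ 0.5846 -0.0176  0.2445] dw [ 0.0014  0.0006 -0.1003] q [-0.12  0.08  1.49  0.    1.57 -1.56] F [ 0.4  0.3 -0.6] open 0.0931
turn units(5deg) [-0.02  0.   -0.03] shift units now [ 2.51 -0.04  0.02] shift after turn [ 2.51 -0.03  0.02]
axes y [-0.991  0.13   0.003] z [0.13  0.991 0.   ] x [-0.003  0.001 -1.   ]
505 256.53267326732674 204.6990099009901
knob [ 0.58714896 -0.01515269  0.15930056]
```

View pics/wrist7.png

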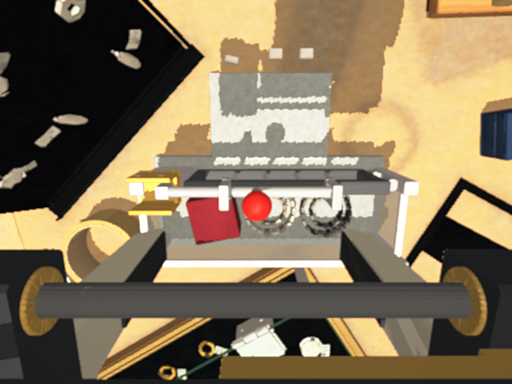

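View pics/side7z.png

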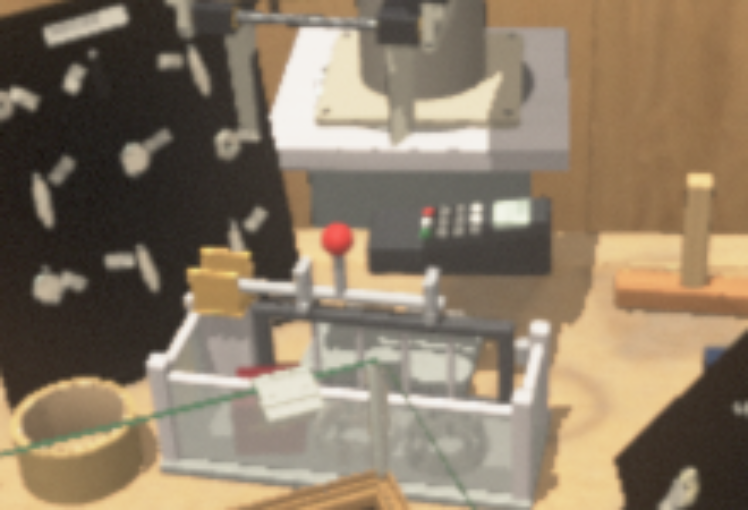

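The wrist view shows the bare apron, the chips beyond it at (232,57), (276,53) and (306,53), and the knob at (256,205). The sphere fit puts the knob at (0.587, -0.015, 0.159). I'll descend and grip.

>>> step_arm([
  [[0.6, -0.05, 0.05, 0, 0, 0, 1], [0.6, 0, 0, 0, 0, 0, 1], [0.6, 0, 0, 0, 0, 0, 1], [0.5, 0, 0, 0, 0, 0, 1], [0.18, 0, 0, 0, 0, 0, 1], [0, 0, 0, 0, 0, 0, -1], [0, 0, 0, 0, 0, 0, -1], [0, 0, 0, 0, 0, 0, -1], [0, 0, 0, 0, 0, 0, -1], [0, 0, 0, 0, 0, 0, -1], [0, 0, 0, 0, 0, 0, -1], [0, 0, 0, 0, 0, 0, -1]],
])

```text
time_s: 12.5
eef_pos: [0.5876, -0.0157, 0.1472]
orientation: [-1.61, 1.571, -0.169]
force: [1.0, 0.0, -0.4]
opening: 0.0414
```

>>> step_arm([
  [[0, 0, 0, 0, 0, 0, -1], [0, 0, 0, 0, 0, 0, -1], [0, 0, 0, 0, 0, 0, -1], [0, 0, 0, 0, 0, 0, -1], [0, 0, 0, 0, 0, 0, -1]],
])

```text
time_s: 13.0
eef_pos: [0.5875, -0.0156, 0.147]
orientation: [1.58, 1.571, 3.022]
force: [0.3, 0.1, -0.6]
opening: 0.0221
```

```bash
python3 - <<'E'
from t import *
import cv2
plan([.587,-.015,.163],-.129+np.pi/2)
for n in ['side']:
    ci=r.camera_info(n); p,d=r.snapshot(n)
    cv2.imwrite('pics/side8z.png',cv2.resize(p[110:260,120:340],None,fx=3.4,fy=3.4)[:,:,::-1])
E
```

```text
t 13.0 tcp [ 0.5875 -0.0156  0.147 ] dw [-0.0005  0.0006 -0.0028] q [-0.11  0.14  1.61  0.    1.39 -1.56] F [ 0.3  0.1 -0.6] open 0.0221
turn units(5deg) [-0. -0. -0.] shift units now [0.07 0.01 0.01] shift after turn [0.07 0.01 0.01]
axes y [-0.992  0.129  0.   ] z [ 0.129  0.992 -0.   ] x [-0.  0. -1.]
```

View pics/side8z.png

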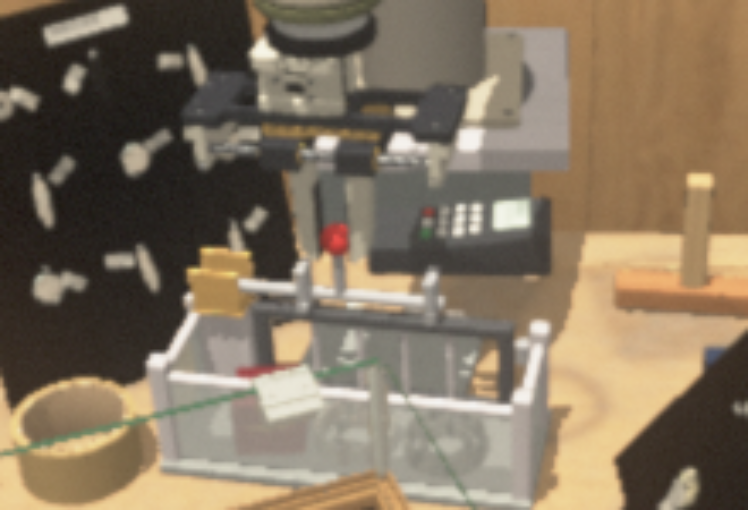

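The opening is 22.1 mm against a 24 mm ball, so the pads sit above its equator. I'll reopen slightly, lower 3.5 mm and grip again.

>>> step_arm([
  [[0, 0, 0, 0, 0, 0, -0.1], [0, 0, 0, 0, 0, 0, -0.1], [0, 0, 0, 0, 0, 0, -0.1], [0.06, 0, 0, 0, 0, 0, -0.1], [0.04, 0, 0, 0, 0, 0, -0.1], [0, 0, 0, 0, 0, 0, -1], [0, 0, 0, 0, 0, 0, -1], [0, 0, 0, 0, 0, 0, -1], [0, 0, 0, 0, 0, 0, -1], [0, 0, 0, 0, 0, 0, -1], [0, 0, 0, 0, 0, 0, -1]],
])

```text
time_s: 14.15
eef_pos: [0.5875, -0.0156, 0.143]
orientation: [-2.257, 1.571, -0.815]
force: [1.0, -0.7, 0.2]
opening: 0.0227
```

```bash
python3 - <<'E'
from t import *
import cv2
plan([.587,-.015,.160],-.129+np.pi/2)
ci=r.camera_info('wrist'); p,d=r.snapshot('wrist')
cv2.imwrite('pics/wrist9.png',p[:,:,::-1])
E
```

```text
t 14.15 tcp [ 0.5875 -0.0156  0.143 ] dw [-0.0005  0.0006 -0.0018] q [-0.11  0.14  1.61 -0.    1.38 -1.56] F [ 1.  -0.7  0.2] open 0.0227
turn units(5deg) [-0. -0.  0.] shift units now [0.05 0.02 0.01] shift after turn [0.05 0.02 0.01]
axes y [-0.992  0.129 -0.   ] z [ 0.129  0.992 -0.   ] x [ 0. -0. -1.]
```

View pics/wrist9.png

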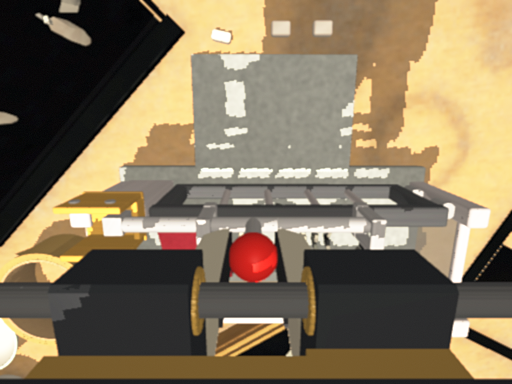

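```bash
python3 - <<'E'
from t import *
import cv2
ci=r.camera_info('wrist'); s=r.state(); p,d=r.snapshot('wrist'); np.savez('w10.npz',p=p,d=d,**ci)
from h import *
from scipy.optimize import least_squares
p,W,z,f=load('w10.npz'); i=p.astype(int)
g=s['eef_pos']+[0,0,r.grip_depth]
print('grasp',g,proj(g,z,f))
v,u=np.mgrid[:384,:512]
m=(i[...,0]>130)&(i[...,1]<60)&(i[...,2]<60)&(abs(u-253)<40)&(abs(v-258)<40); q=W[m]
print(m.sum(),'knob',least_squares(lambda c:np.linalg.norm(q-c,axis=1)-.012,[.586,-.0164,.16],loss='soft_l1',f_scale=.001).x, np.nanmax(q[:,2]),np.nanmin(q,0),np.nanmax(q,0))
E
```

```text
grasp [ 0.58751655 -0.01561764  0.16184649] [252.00249606 258.95841922]Traceback (most recent call last):
  File "<stdin>", line 11, in <module>
    return func(*args, **kwargs)
    raise ValueError("Residuals are not finite in the initial point.")
ValueError: Residuals are not finite in the initial point.
```

The grasp point projects to (252,259) and the ball sits at (253,258), so the grip is centred. Lifting 10.5 mm.

>>> step_arm([
  [[-0.09, 0, 0, 0, 0, 0, -1], [-0.09, 0, 0, 0, 0, 0, -1], [-0.09, 0, 0, 0, 0, 0, -1], [0, 0, 0, 0, 0, 0, -1], [0, 0, 0, 0, 0, 0, -1]],
])

```text
time_s: 14.75
eef_pos: [0.5875, -0.0157, 0.154]
orientation: [-1.725, 1.571, -0.283]
force: [-0.1, 0.0, -1.1]
opening: 0.0224
```

```bash
python3 - <<'E'
from t import *
import cv2
plan([.587,-.015,.171],-.129+np.pi/2)
ci=r.camera_info('wrist'); s=r.state(); p,d=r.snapshot('wrist'); np.savez('w11.npz',p=p,d=d,**ci)
from h import *
p,W,z,f=load('w11.npz')
g=s['eef_pos']+[0,0,r.grip_depth]
print('grasp proj',proj(g,z,f))
i=p.astype(int);v,u=np.mgrid[:384,:512]
m=(i[...,0]>130)&(i[...,1]<60)&(i[...,2]<60)&(abs(u-253)<40)&(abs(v-258)<40);print(u[m].mean(),v[m].mean(),m.sum())
p,d=r.snapshot('side')
cv2.imwrite('pics/side11.png',cv2.resize(p[110:260,120:340],None,fx=3.4,fy=3.4)[:,:,::-1])
E
```

```text
t 14.75 tcp [ 0.5875 -0.0157  0.154 ] dw [-0.0005  0.0007 -0.0018] q [-0.11  0.14  1.6  -0.    1.4  -1.56] F [-0.1  0.  -1.1] open 0.0224
turn units(5deg) [-0. -0.  0.] shift units now [0.04 0.02 0.01] shift after turn [0.04 0.02 0.01]
axes y [-0.992  0.129 -0.   ] z [ 0.129  0.992 -0.   ] x [ 0. -0. -1.]
grasp proj [251.90195287 258.9188844 ]
252.69293163383546 256.4258400926999 1726
```

View pics/side11.png

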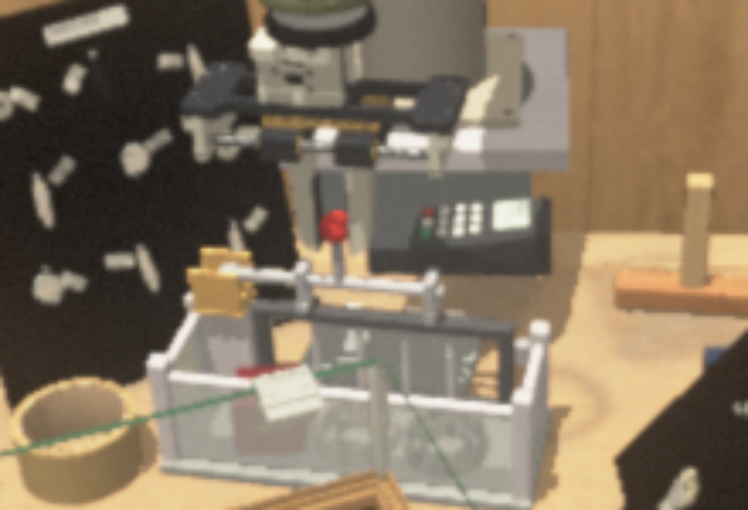

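The bolt is lifted: the rod is up in its guides and the force shows its weight (-1.1 N). Now drawing it.

>>> step_arm([
  [[0, 0, 0.1, 0, 0, 0, -1], [0, 0, 0.1, 0, 0, 0, -1], [0, 0, 0, 0, 0, 0, -1]],
])

```text
time_s: 15.15
eef_pos: [0.5886, -0.007, 0.1537]
orientation: [0.237, 1.57, 1.679]
force: [-0.1, -0.1, -1.5]
opening: 0.0225
```

>>> step_arm([
  [[0, 0, 0.12, 0, 0, 0, -1], [0, 0, 0.12, 0, 0, 0, -1], [0, 0, 0.12, 0, 0, 0, -1], [0, 0, 0.12, 0, 0, 0, -1], [0, 0, 0.1, 0, 0, 0, -1], [0, 0, 0, 0, 0, 0, -1], [0, 0, 0, 0, 0, 0, -1]],
])

```text
time_s: 15.85
eef_pos: [0.5916, 0.0156, 0.1539]
orientation: [-0.347, 1.571, 1.095]
force: [0.0, 0.3, -0.4]
opening: 0.0227
```

```bash
python3 - <<'E'
from t import *
import cv2
plan([.587,-.015,.171],-.129+np.pi/2)
ci=r.camera_info('wrist'); s=r.state(); p,d=r.snapshot('wrist'); np.savez('w12.npz',p=p,d=d,**ci)
cv2.imwrite('pics/w12.png',p[:,:,::-1])
p,d=r.snapshot('side')
cv2.imwrite('pics/side12.png',cv2.resize(p[110:260,120:340],None,fx=3.4,fy=3.4)[:,:,::-1])
E
```

```text
t 15.85 tcp [0.5916 0.0156 0.1539] dw [-0.0046 -0.0306 -0.0017] q [-0.06  0.15  1.59  0.    1.41 -1.5 ] F [ 0.   0.3 -0.4] open 0.0227
turn units(5deg) [0. 0. 0.] shift units now [ 0.04  0.02 -0.77] shift after turn [ 0.04  0.02 -0.77]
axes y [-0.992  0.128 -0.   ] z [0.128 0.992 0.   ] x [ 0.  0. -1.]
```

View pics/side12.png

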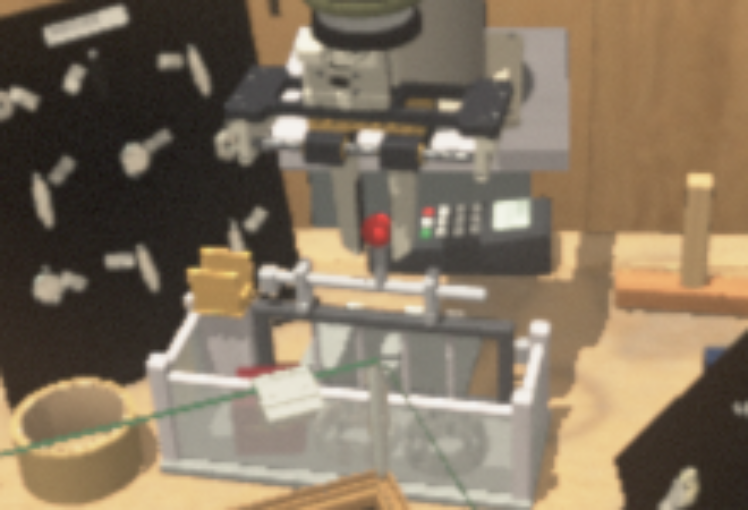

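View pics/w12.png

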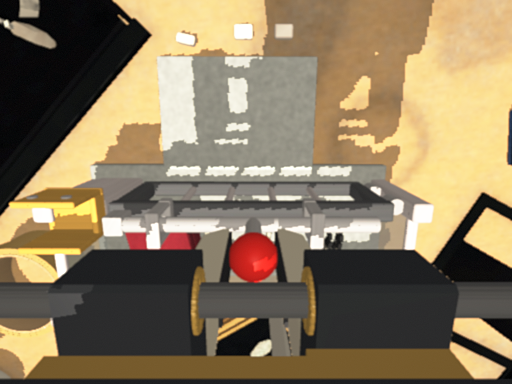

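The bolt is about 31 mm drawn and the tooth is clear of the keeper. Swinging the gate on the knob's 105 mm radius, turning the wrist with it.

>>> step_arm([
  [[0, 0.115, 0.003, 0.5, 0, 0, -1], [0, 0.115, 0.003, 0.5, 0, 0, -1], [0, 0.115, 0.003, 0.5, 0, 0, -1], [0, 0.115, 0.003, 0.5, 0, 0, -1], [0, 0.115, 0.003, 0.5, 0, 0, -1], [0, 0.115, 0.003, 0.5, 0, 0, -1], [0, 0, 0, 0, 0, 0, -1]],
])

```text
time_s: 16.65
eef_pos: [0.5648, 0.0222, 0.154]
orientation: [-1.927, 1.57, -0.748]
force: [1.5, -1.0, -1.3]
opening: 0.0224
```

```bash
python3 - <<'E'
from t import *
import cv2
plan([.587,-.015,.171],-.129+np.pi/2)
s=r.state(); d=s['eef_pos'][:2]-[.6045,.1203]; print('r',np.hypot(*d),'theta deg',np.degrees(-.129-np.pi/2-np.arctan2(d[1],d[0])))
p,d=r.snapshot('side')
cv2.imwrite('pics/side13.png',cv2.resize(p[110:260,120:340],None,fx=3.4,fy=3.4)[:,:,::-1])
E
```

```text
t 16.65 tcp [0.5648 0.0222 0.154 ] dw [ 0.0222 -0.0372 -0.0018] q [-0.05  0.08  1.67 -0.    1.4  -1.23] F [ 1.5 -1.  -1.3] open 0.0224
turn units(5deg) [-3.01 -0.    0.01] shift units now [ 0.05 -0.87 -0.65] shift after turn [ 0.04 -0.67 -0.85]
axes y [-0.924  0.382 -0.   ] z [ 0.382  0.924 -0.   ] x [ 0. -0. -1.]
r 0.10578066579690537 theta deg 14.628270696039085
```

View pics/side13.png

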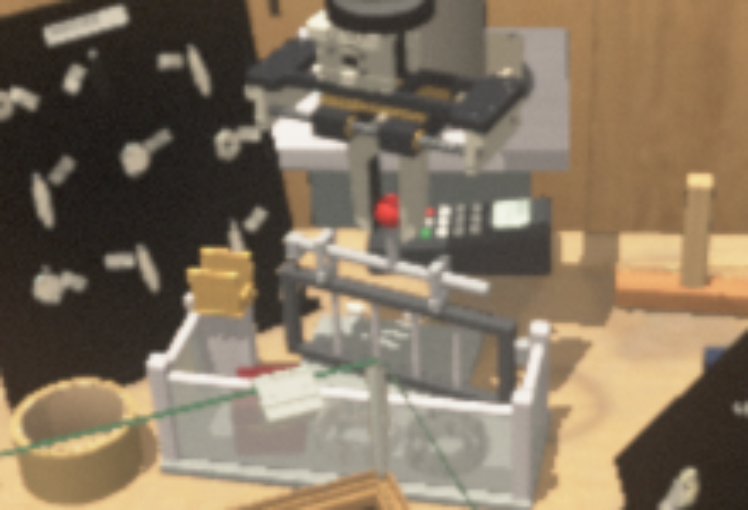

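The gate is opening with the knob and is at about 14.6°. Continuing by about 16°.

>>> step_arm([
  [[0, 0.115, 0.003, 0.5, 0, 0, -1], [0, 0.115, 0.003, 0.5, 0, 0, -1], [0, 0.115, 0.003, 0.5, 0, 0, -1], [0, 0.115, 0.003, 0.5, 0, 0, -1], [0, 0.115, 0.003, 0.5, 0, 0, -1], [0, 0.115, 0.003, 0.5, 0, 0, -1], [0, 0.08, 0.002, 0.3, 0, 0, -1], [0, 0, 0, 0, 0, 0, -1], [0, 0, 0, 0, 0, 0, -1], [0, 0, 0, 0, 0, 0, -1], [0, 0, 0, 0, 0, 0, -1], [0, 0, 0, 0, 0, 0, -1]],
])

```text
time_s: 17.9
eef_pos: [0.5388, 0.0382, 0.1539]
orientation: [-1.316, 1.571, -0.424]
force: [1.8, -3.2, -0.5]
opening: 0.0219
```

```bash
python3 - <<'E'
from t import *
import cv2
def chk():
    s=r.state(); d=s['eef_pos'][:2]-[.6045,.1203]; print('r',np.hypot(*d),'theta deg',np.degrees(-.129-np.pi/2-np.arctan2(d[1],d[0])),s['opening'],s['force'].round(1))
chk()
p,d=r.snapshot('side'); cv2.imwrite('pics/side14.png',cv2.resize(p[100:270,120:360],None,fx=3.3,fy=3.3)[:,:,::-1])
ci=r.camera_info('wrist');p,d=r.snapshot('wrist'); np.savez('w14.npz',p=p,d=d,**ci); cv2.imwrite('pics/w14.png',p[:,:,::-1])
p,d=r.snapshot('top'); cv2.imwrite('pics/top14.png',p[:,:,::-1])
chk()
E
```

```text
r 0.10513952627813138 theta deg 31.2672655354653 0.021855674471111676 [ 1.8 -3.2 -0.5]
r 0.10515351791333119 theta deg 31.315143729191387 0.022462905243057833 [ 2.9 -1.9 -0.7]
```

View pics/side14.png

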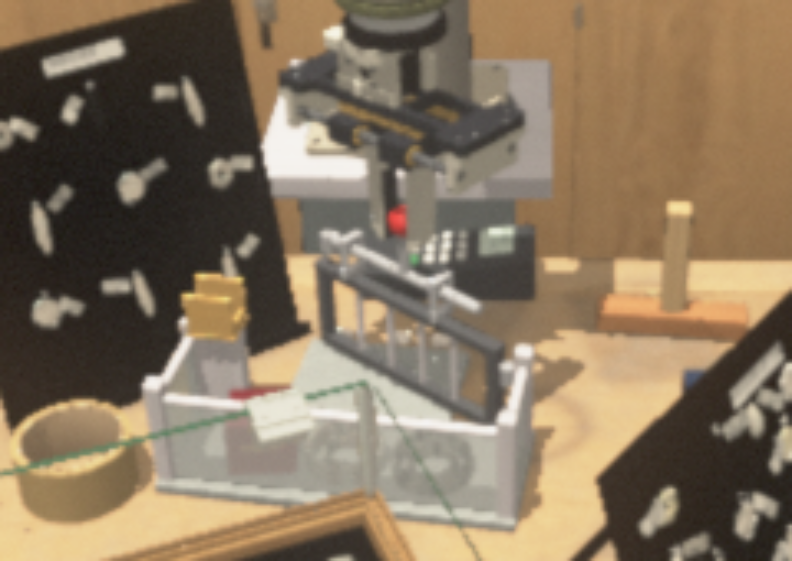

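View pics/w14.png

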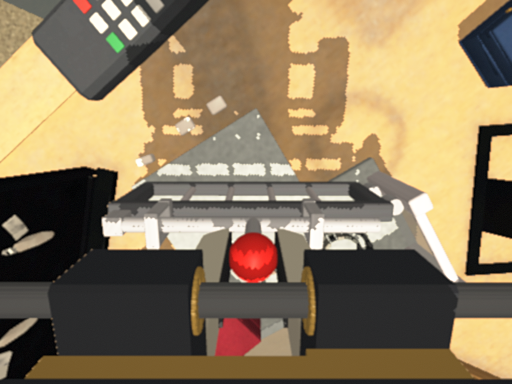

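View pics/top14.png

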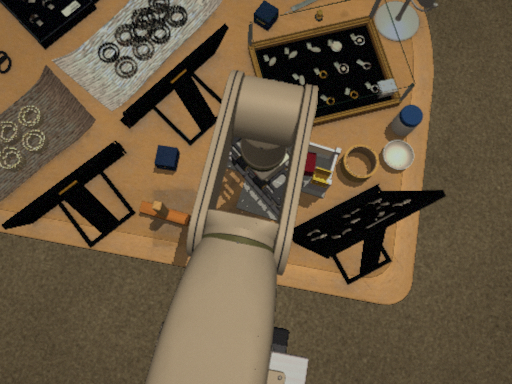

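The gate is steady at about 31.3° with the knob at (253,257) gripped. The chips are on the table at (217,105), (184,125) and (144,160) in the wrist view, and the scraper is upright at (675,270) in the side view. Handing in.

```bash
python3 -c "
from cell import r
print(r.state()['time_s'],r.hand_in()); s=r.state(); print(s['time_s'],s['eef_pos'],s['opening'],s['force'])"
```

```text
the job is handed in; nothing more can be done
18.05 None
the job is handed in; nothing more can be done
```

I finished the job and handed it in at about 18 s of the 59 s allowed; `hand_in` reported no verdict.

**What I did**
- **Chips:** I gripped the scraper by its handle and swept all three chips off the front edge of the apron.
- **Scraper:** I stood it back on the table where it had been and let go.
- **Bolt:** I gripped the red knob, lifted the bolt about 11 mm and drew it about 31 mm, clear of the sill.
- **Gate:** I swung it open and held it by the knob.

**Last checks**
- **Gate angle:** it was about 31.3°, worked out from the tool position around the hinge. The two readings, 0.15 s apart, differed by 0.05°.
- **Grip:** the fingers were 22 mm apart on the 24 mm knob and centred on it in the wrist picture. The first grip sat too high, so I gripped again lower. I put the remaining 2 mm down to soft contact.
- **Bolt:** its weight showed on the force reading when lifted, and the pictures showed the tooth clear of the keeper.
- **Chips:** all three were on the table. One top measured 11.6 mm, probably because that chip stands on its 12 mm side, with its centre near 6 mm. The other two lay flat.
- **Scraper:** it looked upright in the side picture. One wrist measurement put it about 11 mm from where I set it, but that picture was taken while the arm was still settling, and I did not measure it again.
- **Bystanders:** the jewellery box, tape roll and terminal looked unmoved, judged by eye only.

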